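# Clear the granite bowl and fill it with pebbles

## Robot

A 6-joint arm with a two-finger parallel gripper is mounted at the origin on the work surface. World frame = base frame: x ahead of the robot, y to its left, z up, the work surface at z = 0. Lengths are in m, angles in degrees, forces in N, time in s.
With the tool pointing down it reaches from about 0.4 to 0.825 m from the base axis. Payload 7 kg.
Tool frame: the origin (TCP) lies between the finger pads; the fingertips stand ctrl.nose_length ahead of it and the grasp point (between the pads) lies 2 mm behind it (ctrl.nose_length is the distance from the TCP to the fingertips, in m); z points along the fingers, y is the line along which they close (so a half turn about z gives the same grasp; the last joint's range is limited). The gripper opens to 88 mm and grips with 3 to 60 N. Pads are 19 mm wide; open, the fingers measure 130 mm over their backs; the gripper's body (78 mm by 193 mm) begins 47 mm behind the grasp point.
Start: joints at [-48.982, 20.546, 0.682, 0, -70.136, -16.507], TCP at [0.28, -0.614, 0.244] pointing down, gripper open.
Joint ranges: [-176.03, 176.03], [-82.01, 121.73], [-58.28, 71.71], [-173.87, 95.51], [-174.79, -0.11], [-173.66, 173.66]. Speed limits (degrees/s): [136.94, 136.94, 172.46, 180, 180, 180].

## Interface

Orientations are given as [roll, pitch, yaw] about the fixed x, y, z axes, in that order (R = Rz(yaw) Ry(pitch) Rx(roll)).
In Python, from plant import ctrl gives the robot as it stands.
- The arm moves only by the tool apply_moves, never from a script. Its argument "commands" is a list of rows, each a list of 3 entries, a list of its own where there are three numbers: the shift along the world's x, y, z in cm, then the turn about the world's z in rad, then the closure, from 0 (fully open) to 1 (shut). In form: [[[x, y, z], turn, jaw], ...]. A call has 1 to 20 rows; each row is the pose to reach, as a shift and turn from the pose commanded when the call began; what a row does not reach only later rows make up. A row lasts 1/12 s, in which the tool goes at most 41.7 mm and 7.16 degrees, less where a joint would pass 70% of its speed; a pose out of reach is approached as far as the arm can. A call with a gripper value outside its range is refused whole. The fingers move at their own pace and stop on an object; the grip force is fixed at half the most. Time passes only in rows, so rows that repeat a pose let the fingers close. It gives the time, the measured TCP pose, the force, the opening and the grip force at its end, in the units of the state.
- ctrl.get_obs(): the state, without advancing time (a new reading comes with each control period).
- ctrl.snapshot(name): name is "scene" or "side" or "wrist"; returns a dict with "img" (400x640x3 uint8, red, green, blue), "fx", "fy", "cx", "cy" (pixels), "T" (4x4, takes a point from camera to world coordinates). Camera axes: x right, y up, looking along -z (the intrinsics and any distortion apply to the point x, -y, -z); pixel columns grow to the right and rows downward; lengths in m; the calibration is good to about 2 mm. A picture is of the moment at which its call begins. There is no depth.
- ctrl.close_job(): hands the job in; it is judged then, once.
Trained networks look in a picture, given as the dict that the camera call returned (one of the last four; its "shot" number tells which), for a name from the list of things; names that differ only in an ending like _2 or _b are one class to them, and where a whole thing is asked for, a point or a joint stands for the part that bears it (a point fixed in the world has none). Each returns a list of dicts, best first, with "score" (0 to 1); they miss things now and then, are a little off and sometimes report something else, mostly with a low value. They report only what shows in the picture. A call takes as long as a camera call. They do not tell look-alikes from the thing itself.
- ctrl.search_frame(picture, target): "at" ([column, row] in pixels, amid what is visible of it).
- ctrl.spot_point(picture, target): "at" ([column, row] in pixels: a listed point, or the origin of a listed thing).
The state is a dict: "clock": time; "joint_pos": joint angles; "qvel": joint speeds; "tau": joint torques, N m; "tool_pos": TCP position; "orientation": TCP orientation; "force": force on the tool from outside, world axes, zero at the start; "moment": the same for the moment, N m; "opening": finger opening in m; "gripper_force": force on a finger pad.
Only numpy, scipy, OpenCV 4.12 (cv2) and the standard library are available. Lean on these libraries where they do the work, as an engineer would, in place of code of your own. Each camera call takes 0.05 s, during which the arm holds its last target. There are 200 camera calls.

## Task

Someone left the ear defenders astride the granite bowl: first hang them on the blue bar by their headband, one ear shell on each side of the bar. Then pour all six pebbles from the green cup into the bowl and stand the empty cup upright on the bench. Leave the bottle, the tape and the hammer where they are.

Things in the scene. Friction and masses are not known exactly. Their poses are not given: they have to be found in the camera images.
- muffs: ear defenders (red shells, black cushions, rigid black headband) standing on their shells astride the bowl. Origin midway between the shells at underside level; x from shell to shell, z up. 198 mm (x) by 66 (y), 148 high; each shell with cushion 34 thick, 78 high, gap 130. Headband 24 wide (y), 8 thick, half circle of mean radius 74 about the point 70 mm above the origin. 0.22 kg
- muffs_arch (a point): underside of the headband at its highest point, 140 mm above the ear defenders' origin; axes as muffs
- rail_mid (a point): middle of a horizontal round blue bar, 16 mm in diameter and 220 mm long, on two posts that end at the bar; fixed. Its axis is 170 mm above the bench. The point lies on the bar's axis; y runs along the bar, z up
- rail: the blue bar with its two posts, fixed; origin on the bench below the middle of the bar, y along the bar
- bowl: dark granite bowl, round, open at the top, fixed to the bench: outer radius 56 mm, inner radius 50 mm, 62 mm high, inner floor 10 mm up; origin at the centre of its underside
- bowl_in (a point): centre of the bowl's inner floor, 10 mm above the bench
- cup: green cup holding six pebbles; origin at centre of underside, z up its axis, flat handle on its -x side. 86 mm high, outer radius 36 mm at the bottom, 46 at the rim, wall 3.5. The handle is an upright plate in the xz plane, 14 mm thick (y), reaching 97 mm out from the axis, 37 to 73 mm above the bottom. 0.16 kg empty
- cup_grip (a point): middle of the cup's handle plate, 70 mm out from the cup's axis and 55 mm above its bottom; axes as cup
- cup_lip (a point): point of the cup's rim farthest from the handle, 46 mm from the axis and 86 mm above the bottom
- pebble0: pale rounded pebble 1 of six, about 27 mm across, 22 g, starts in the cup; origin at its centre
- pebble1: pale rounded pebble 2 of six, about 27 mm across, 22 g, starts in the cup; origin at its centre
- pebble2: pale rounded pebble 3 of six, about 27 mm across, 22 g, starts in the cup; origin at its centre
- pebble3: pale rounded pebble 4 of six, about 27 mm across, 22 g, starts in the cup; origin at its centre
- pebble4: pale rounded pebble 5 of six, about 27 mm across, 22 g, starts in the cup; origin at its centre
- pebble5: pale rounded pebble 6 of six, about 27 mm across, 22 g, starts in the cup; origin at its centre
- bottle: white bottle with a red cap, 52 mm in diameter, 130 mm high; bystander; origin at the centre of its underside
- tape: roll of black tape lying flat, 80 mm in diameter, 45 mm high; bystander; origin at the centre of its underside
- mallet: hammer lying on the bench, about 250 mm long, handle towards its own -x; bystander
Not all that is in view belongs to the job. Of the things like the cup, leave any that is pink or white; of the rest the larger one is meant.

How it is judged (in metres and radians):
On the way, in this order (a step that is already met when the one before it is completed fails the run):
1. the ear defenders hang on the bar by the headband, let go (x of muffs_arch in the frame of rail_mid between -0.04 and 0.04 m and y of muffs_arch in the frame of rail_mid between -0.1 and 0.1 m and z of muffs_arch in the frame of rail_mid between -0.01 and 0.03 m and angle between muffs's own z axis and vertical below 0.45 rad and contact force between muffs and rail above 0.5 N and contact force between muffs and the fingers below 0.1 N), for 0.2 s.
2. all six pebbles are in the bowl (horizontal distance between each of pebble0, pebble1, pebble2, pebble3, pebble4, pebble5 and bowl_in below 0.05 m and height (world z) of each of pebble0, pebble1, pebble2, pebble3, pebble4, pebble5 below 0.062 m), for 0.2 s.
At the end, for the whole second after the job is handed in: The ear defenders hang still, not held, headband top on the bar (within 40 mm across it, 100 mm of its middle along it), leaning under 0.45 rad; all six pebbles rest inside the bowl, below its rim; the cup stands still and upright (within 0.1 rad) on the bench (all of step 1 and all of step 2 and linear speed of each of pebble0, pebble1, pebble2, pebble3, pebble4, pebble5 below 0.03 m/s and angle between cup's own z axis and vertical below 0.1 rad and height (world z) of cup below 0.006 m and linear speed of cup below 0.02 m/s and linear speed of muffs below 0.05 m/s); the robot touches nothing.
It fails at once if the bottle is moved by more than 30 mm (distance of bottle from where it was at the start of the episode above 0.03 m).
It fails at once if the tape is moved by more than 30 mm (distance of tape from where it was at the start of the episode above 0.03 m).
It fails at once if the hammer is moved by more than 30 mm (distance of mallet from where it was at the start of the episode above 0.03 m).
It also fails if it takes over 72 s, if anything falls off the work surface, if the arm or the gripper's body presses on something with over 40 N, if the wrist force passes 120 N, or if a joint passes its speed limit or range.

## Working session

There is one attempt and no reset: what is moved stays moved. The work goes in short steps, Python scripts to look and compute and a tool call to move; the robot and the scene stay as the last step left them, time stands still between calls to the robot, and variables do not carry over. Pictures are saved under pics/ and viewed, at most 10 in all, crops included, and the job is handed in when it is done.

Besides the shell and the picture viewer there is one more tool, called after "Emit:" in YAML: its name, and indented under it one key for each argument. apply_moves: Moves the arm, as the interface text tells. Its arguments: {"type":"object","properties":{"commands":{"type":"array"}},"required":["commands"]}

```bash
mkdir -p pics; ls
python3 - <<'E'
from plant import ctrl
import cv2,pickle
print(ctrl.nose_length)
o=ctrl.get_obs();print(o['clock'],o['tool_pos'],o['orientation'],o['opening'])
P={}
for n in ["scene","side"]:
    p=ctrl.snapshot(n);P[n]=p;cv2.imwrite(f"pics/{n}0.png",p['img'][:,:,::-1])
    for t in ["muffs","muffs_arch","rail_mid","rail","bowl","bowl_in","cup","cup_grip","cup_lip","bottle","tape","mallet"]:
        print(n,t,[([round(float(v)) for v in d['at']],round(d['score'],2)) for d in ctrl.spot_point(p,t)[:4]])
pickle.dump(P,open('p0.pkl','wb'))
print({k:v for k,v in p.items() if k!='img'})
E
```

```text
pics
0.017
0.0 [ 0.27981209 -0.61376761  0.2426409 ] [ 1.79906093e+02 -7.47127727e-03 -1.55498311e+02] 0.08790316862886499
scene muffs [([346, 230], 0.89)]
scene muffs_arch [([349, 204], 0.95)]
scene rail_mid [([468, 223], 0.7)]
scene rail []
scene bowl [([349, 234], 0.84)]
scene bowl_in [([348, 232], 0.92), ([262, 189], 0.72)]
scene cup [([325, 160], 0.85), ([274, 194], 0.83), ([206, 157], 0.83), ([240, 186], 0.6)]
scene cup_grip [([276, 168], 0.98), ([191, 159], 0.94), ([217, 179], 0.69), ([304, 156], 0.59)]
scene cup_lip [([262, 189], 0.89), ([212, 135], 0.77), ([338, 144], 0.75), ([243, 178], 0.63)]
scene bottle [([367, 295], 0.77), ([263, 188], 0.33)]
scene tape [([395, 204], 0.79)]
scene mallet [([277, 168], 0.63), ([268, 249], 0.58)]
side muffs [([285, 248], 0.69)]
side muffs_arch [([286, 217], 0.66), ([289, 189], 0.62)]
side rail_mid [([216, 310], 0.85), ([372, 190], 0.6)]
side rail []
side bowl [([289, 248], 0.87)]
side bowl_in [([290, 246], 0.97)]
side cup [([368, 174], 0.8), ([403, 158], 0.69), ([398, 245], 0.66), ([373, 191], 0.64)]
side cup_grip [([372, 190], 0.71), ([366, 160], 0.67), ([393, 214], 0.61)]
side cup_lip [([413, 144], 0.9), ([346, 170], 0.86), ([407, 233], 0.83), ([365, 168], 0.61)]
side bottle [([204, 253], 0.59), ([288, 244], 0.42), ([288, 247], 0.34)]
side tape [([314, 295], 0.92)]
side mallet [([289, 190], 0.73)]
{'fx': 428.69207322553314, 'fy': 428.69207322553314, 'cx': 318.9105670736199, 'cy': 204.09935934114353, 'T': array([[-0.80050674,  0.40678839, -0.44012745, -0.02309131],
       [-0.59920912, -0.528874  ,  0.60103304,  0.63527921],
       [ 0.0117213 ,  0.74485938,  0.66711852,  0.95120638],
       [ 0.        ,  0.        ,  0.        ,  1.        ]]), 'shot': 2}
```

View pics/scene0.png

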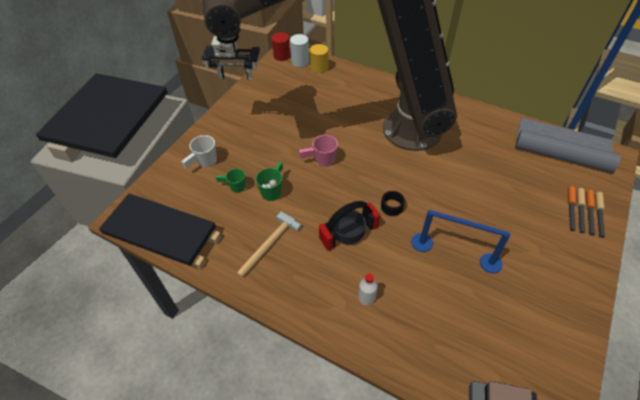

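View pics/side0.png

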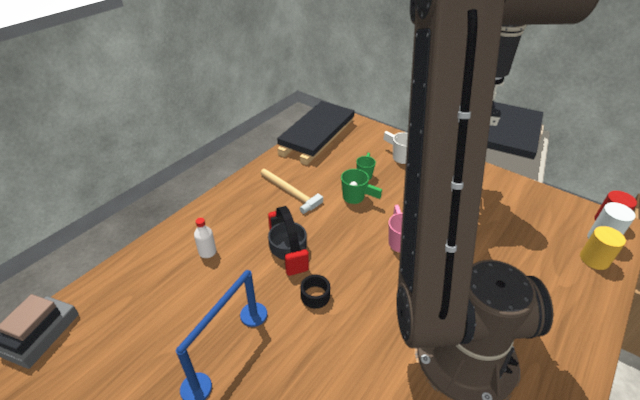

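The scene picture shows four cup-like things: white (202,152), pink (323,150), small green (235,181) and large green with pebbles (270,184). The larger green one fits the description. The muffs are at (349,225) over the bowl, and the bar runs from (430,213) to (507,235). In the side view the cup is at (355,187), the muffs at (287,240), and the bar runs from (183,350) to (248,275). I'll triangulate these and take one enlarged crop.

```bash
cat > h.py <<'E'
import numpy as np,cv2,pickle
def ray(p,uv):
    d=np.array([(uv[0]-p['cx'])/p['fx'],-(uv[1]-p['cy'])/p['fy'],-1.]);T=np.array(p['T'])
    d=T[:3,:3]@d;return T[:3,3],d/np.linalg.norm(d)
def plane(p,uv,z):
    o,d=ray(p,uv);return (o+d*(z-o[2])/d[2]).round(4)
def tri(pa,ua,pb,ub):
    A=0;b=0;R=[ray(pa,ua),ray(pb,ub)]
    for o,d in R:
        M=np.eye(3)-np.outer(d,d);A=A+M;b=b+M@o
    x=np.linalg.solve(A,b)
    return x.round(4),[round(float(np.linalg.norm(np.cross(x-o,d))),4) for o,d in R]
def proj(p,X):
    T=np.array(p['T']);c=T[:3,:3].T@(np.asarray(X,float)-T[:3,3])
    return [p['cx']+p['fx']*c[0]/-c[2],p['cy']-p['fy']*c[1]/-c[2]]
E
python3 - <<'E'
from h import *
P=pickle.load(open('p0.pkl','rb'));a,b=P['scene'],P['side']
for n,u,v in [("arch",(349,204),(286,217)),("arch2",(349,204),(289,189)),("bowl_in",(348,232),(290,246)),("cupgrip",(276,168),(372,190)),("lip",(262,189),(346,170)),("railA",(430,213),(248,275)),("railB",(507,235),(183,350))]:
    print(n,*tri(a,u,b,v))
print("bowl",plane(a,(348,232),.01),plane(b,(290,246),.01))
print("muffs",plane(a,(346,230),0),plane(b,(285,248),0))
print("cup",plane(a,(274,194),0),"grip",plane(a,(276,168),.055),plane(b,(372,190),.055),"lip",plane(a,(262,189),.086),plane(b,(346,170),.086))
print("rail",plane(a,(430,213),.17),plane(a,(507,235),.17),plane(b,(248,275),.17),plane(b,(183,350),.17))
print("bottle",plane(a,(367,300),0),"tape",plane(a,(395,204),0),"mallet",plane(a,(289,221),.02),plane(a,(241,273),.02),plane(a,(300,228),.02))
print("small cup",plane(a,(236,188),0),"pink",plane(a,(325,160),0))
c=np.hstack([cv2.resize(a['img'][140:265,220:410],None,fx=4,fy=4,interpolation=2)[:, :400+0] if 0 else cv2.resize(a['img'][140:260,210:410],(400*1,240*1),interpolation=2),cv2.resize(b['img'][140:290,240:400],(400,375),interpolation=2)[:240]]) if 0 else None
A=cv2.resize(a['img'][145:255,215:395],None,fx=2.7,fy=2.7,interpolation=2);B=cv2.resize(b['img'][145:285,255:395],None,fx=2.12,fy=2.12,interpolation=2)
h=min(A.shape[0],B.shape[0]);cv2.imwrite('pics/crop1.png',np.hstack([A[:h],B[:h]])[:,:,::-1])
E
```

```text
arch [ 0.5524 -0.006   0.1395] [0.0063, 0.0063]
arch2 [ 0.5747 -0.0155  0.1981] [0.022, 0.022]
bowl_in [ 0.5581 -0.0096  0.0042] [0.0051, 0.0051]
cupgrip [ 0.4714 -0.335   0.0566] [0.0028, 0.0028]
lip [ 0.5811 -0.3273  0.0803] [0.0102, 0.0102]
railA [0.4805 0.2226 0.1616] [0.0004, 0.0004]
railB [0.4512 0.4414 0.1629] [0.0032, 0.0032]
bowl [ 0.5644 -0.0031  0.01  ] [ 0.5542 -0.0114  0.01  ]
muffs [ 0.5543 -0.0153  0.    ] [ 0.5671 -0.003   0.    ]
cup [ 0.5373 -0.3099  0.    ] grip [ 0.4682 -0.3389  0.055 ] [ 0.4722 -0.3329  0.055 ] lip [ 0.5917 -0.3134  0.086 ] [ 0.5781 -0.3351  0.086 ]
rail [0.4872 0.2238 0.17  ] [0.4579 0.4437 0.17  ] [0.4751 0.2266 0.17  ] [0.4464 0.44   0.17  ]
bottle [0.7494 0.1527 0.    ] tape [0.3773 0.0865 0.    ] mallet [ 0.6237 -0.1939  0.02  ] [ 0.8605 -0.2241  0.02  ] [ 0.6307 -0.1473  0.02  ]
small cup [ 0.5782 -0.4457  0.    ] pink [ 0.3085 -0.2268  0.    ]
```

View pics/crop1.png

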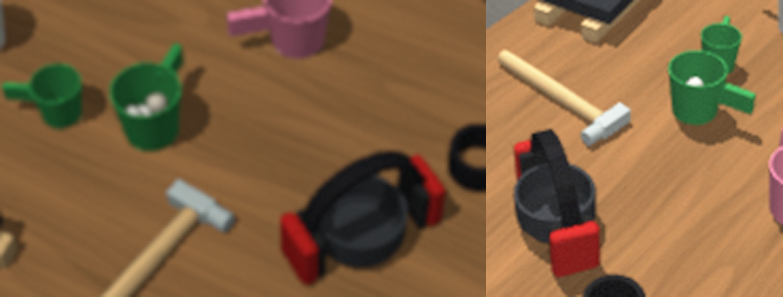

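The crop confirms the large green cup, with pebbles, at scene pixel (270,184) and its handle toward (280,167). The muffs' shells are at scene (326,236) and (373,215), side (272,219) and (297,263).

Run:
```python
from h import *
P=pickle.load(open('p0.pkl','rb'));a,b=P['scene'],P['side']
s,x=tri(a,(326,236),b,(272,219)),tri(a,(373.5,215),b,(297,263))
print(s,x);d=x[0]-s[0];print(np.degrees(np.arctan2(d[1],d[0])),(s[0]+x[0])/2)
```

```text
(array([ 0.6407, -0.04  ,  0.0541]), [0.0061, 0.0061]) (array([0.4809, 0.0474, 0.0386]), [0.0017, 0.0017])
151.32426605382912 [0.5608  0.0037  0.04635]
```

Emit:
apply_moves:
  commands:
    - [[27.6,60.7,7],2.2,0]
    - [[27.6,60.7,7],2.2,0]
    - [[27.6,60.7,7],2.2,0]
    - [[27.6,60.7,7],2.2,0]
    - [[27.6,60.7,7],2.2,0]
    - [[27.6,60.7,7],2.2,0]
    - [[27.6,60.7,7],2.2,0]
    - [[27.6,60.7,7],2.2,0]
    - [[27.6,60.7,7],2.2,0]
    - [[27.6,60.7,7],2.2,0]
    - [[27.6,60.7,7],2.2,0]
    - [[27.6,60.7,7],2.2,0]
    - [[27.6,60.7,7],2.2,0]
    - [[27.6,60.7,7],2.2,0]
    - [[27.6,60.7,7],2.2,0]
    - [[27.6,60.7,7],2.2,0]
    - [[27.6,60.7,7],2.2,0]
    - [[27.6,60.7,7],2.2,0]
    - [[27.6,60.7,7],2.2,0]
    - [[27.6,60.7,7],2.2,0]

```text
clock: 2.97
tool_pos: [0.5559, -0.0071, 0.3136]
orientation: [180.0, 0.0, -29.6]
force: [-0.3, -0.4, -0.1]
opening: 0.0876
gripper_force: 0.0
```

Run:
```python
from plant import ctrl
from h import *
o=ctrl.get_obs();print(o['clock'],o['tool_pos'],o['orientation'],o['joint_pos'])
p=ctrl.snapshot('wrist');cv2.imwrite('pics/w1.png',p['img'][:,:,::-1]);pickle.dump(p,open('w1.pkl','wb'))
for t,z in [("muffs",0),("muffs_arch",.14),("bowl_in",.01),("rail_mid",.17)]:
    for d in ctrl.spot_point(p,t)[:2]: print(t,d['at'],d['score'],plane(p,d['at'],z))
print(p['T'])
```

```text
2.9667 [ 0.55591995 -0.00706151  0.31355117] [ 1.79994332e+02  1.88909728e-03 -2.95728121e+01] [ 1.94547636e+01  7.10236682e+00 -8.05261154e+00  2.37245497e-03
 -7.48505396e+01  4.09718042e+01]
muffs [311.3, 160.5] 0.56 [ 0.5599 -0.0067  0.    ]
muffs_arch [310.1, 187.1] 0.81 [ 0.5572 -0.0048  0.14  ]
bowl_in [309.3, 165.2] 0.74 [ 0.5568 -0.0017  0.01  ]
[[-4.94359952e-01  8.26633102e-01  2.68860472e-01  6.29034145e-01]
 [-8.69257076e-01 -4.70336458e-01 -1.52235843e-01 -4.97047003e-02]
 [ 6.11694659e-04 -3.08968171e-01  9.51072182e-01  4.54561280e-01]
 [ 0.00000000e+00  0.00000000e+00  0.00000000e+00  1.00000000e+00]]
```

View pics/w1.png

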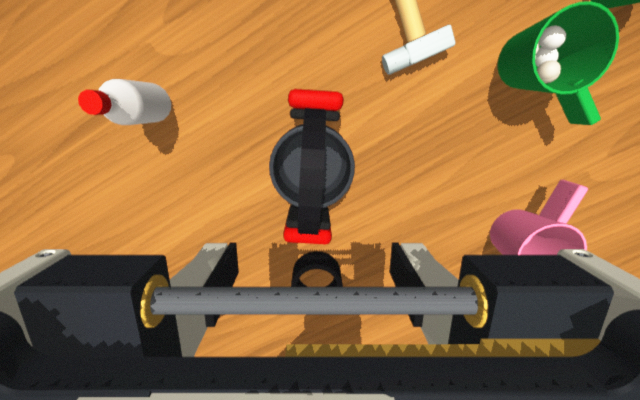

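The wrist picture shows the band running vertically from the shell top at (316,98) to the one at (307,236), over the bowl at (312,166). The handle of the cup is at (578,103).

Run:
```python
from h import *
p=pickle.load(open('w1.pkl','rb'));P=pickle.load(open('p0.pkl','rb'))
A,B=plane(p,(316,99),.076),plane(p,(307.5,236),.076)
d=B-A;print(A,B,np.linalg.norm(d),np.degrees(np.arctan2(d[1],d[0])),(A+B)/2)
# bowl edges
L,R=plane(p,(270,166),.062),plane(p,(354,166),.062);print(L,R,(L+R)/2,np.linalg.norm(L-R))
# rail model check against end pixels
for m in [(.467,.333)]:
  for s in (-.11,.11):
    X=[m[0]-.132*s,m[1]+.991*s,.17];print(X,proj(P['scene'],X),proj(P['side'],X))
a=P['scene']['img'];b=P['side']['img']
def blue(i):
    m=(i[:,:,2].astype(int)>i[:,:,0].astype(int)+60);return m
A=cv2.resize(a[195:285,400:520],None,fx=3.2,fy=3.2);B=cv2.resize(b[265:400,170:285],None,fx=2.133,fy=2.133)
cv2.imwrite('pics/rail.png',np.hstack([A,B])[:,:,::-1]);print(A.shape,B.shape)
```

```text
[ 0.6315 -0.0545  0.076 ] [0.4854 0.0412 0.076 ] 0.17465308471366886 146.77396627836683 [ 0.55845 -0.00665  0.076  ]
[0.5895 0.0374 0.062 ] [ 0.5358 -0.057   0.062 ] [ 0.56265 -0.0098   0.062  ] 0.10860501830026087
[0.48152, 0.22399000000000002, 0.17] [np.float64(430.71116589808923), np.float64(211.653914902376)] [np.float64(246.77869965245225), np.float64(272.96141906153855)]
[0.45248000000000005, 0.44201, 0.17] [np.float64(506.900677591345), np.float64(233.35953073496012)] [np.float64(180.14706852262103), np.float64(349.02557046078834)]
(288, 384, 3) (288, 245, 3)
```

View pics/rail.png

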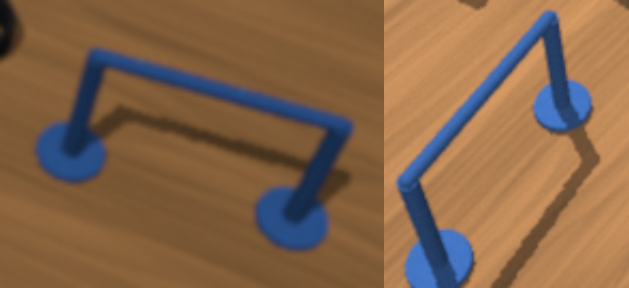

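Emit:
apply_moves:
  commands:
    - [[-2.2,1.7,-4],-0.05,0]
    - [[-2.2,1.7,-8],-0.05,0]
    - [[-2.2,1.7,-11],-0.05,0]
    - [[-2.2,1.7,-14],-0.05,0]
    - [[-2.2,1.7,-16.6],-0.05,0]
    - [[-2.2,1.7,-16.6],-0.05,0]
    - [[-2.2,1.7,-16.6],-0.05,1]
    - [[-2.2,1.7,-16.6],-0.05,1]
    - [[-2.2,1.7,-16.6],-0.05,1]
    - [[-2.2,1.7,-16.6],-0.05,1]
    - [[-2.2,1.7,-16.6],-0.05,1]
    - [[-2.2,1.7,-16.6],-0.05,1]
    - [[-2.2,1.7,-16.6],-0.05,1]
    - [[-2.2,1.7,-16.6],-0.05,1]
    - [[-2.2,1.7,-16.6],-0.05,1]
    - [[-2.2,1.7,-16.6],-0.05,1]

```text
clock: 4.55
tool_pos: [0.534, 0.0099, 0.1475]
orientation: [180.0, 0.0, -32.3]
force: [0.3, 1.3, 0.6]
opening: 0.0265
gripper_force: 0.5
```

Emit:
apply_moves:
  commands:
    - [[0,0,0],0,1]
    - [[0,0,0],0,1]
    - [[0,0,0],0,1]
    - [[0,0,2],0,1]
    - [[0,0,5],0,1]
    - [[0,0,8],0,1]
    - [[0,0,11],0,1]
    - [[0,0,14],0,1]
    - [[0,0,17],0,1]
    - [[0,0,20],0,1]
    - [[0,0,21],0,1]
    - [[0,0,21],0,1]

```text
clock: 5.55
tool_pos: [0.5349, 0.01, 0.3604]
orientation: [-179.8, -0.2, -32.3]
force: [0.2, 0.1, -2.0]
opening: 0.0236
gripper_force: 29.9
```

Run:
```python
from plant import ctrl
from h import *
o=ctrl.get_obs();print(o['clock'],o['tool_pos'],o['force'],o['moment'],o['opening'],o['gripper_force'])
a=ctrl.snapshot('scene');b=ctrl.snapshot('side')
A=a['img'][60:330,240:560];B=b['img'][60:330,160:480];cv2.imwrite('pics/l1.png',np.hstack([A,B])[:,:,::-1])
```

```text
5.55 [0.53491288 0.00996165 0.36037585] [ 0.16116669  0.09505945 -1.95337712] [-0.0181456   0.03170945 -0.02636694] 0.023617451517488303 29.934095083444845
```

View pics/l1.png

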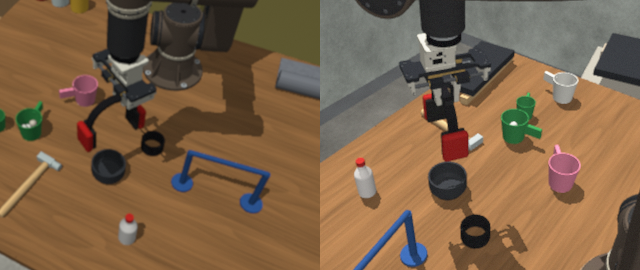

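Emit:
apply_moves:
  commands:
    - [[0,3,3],0.1,1]
    - [[-1,6,4],0.2,1]
    - [[-2,9,4],0.3,1]
    - [[-3,12,4],0.4,1]
    - [[-4,15,4],0.5,1]
    - [[-5,18,4],0.6,1]
    - [[-6,21,4],0.69,1]
    - [[-7,24,4],0.69,1]
    - [[-8,27,4],0.69,1]
    - [[-9,30,4],0.69,1]
    - [[-9.5,31.9,4],0.69,1]
    - [[-9.5,31.9,4],0.69,1]
    - [[-9.5,31.9,4],0.69,1]
    - [[-9.5,31.9,4],0.69,1]
    - [[-9.5,31.9,4],0.69,1]

```text
clock: 6.9
tool_pos: [0.439, 0.328, 0.3967]
orientation: [179.9, 0.1, 7.2]
force: [-0.3, 0.3, -2.0]
opening: 0.0234
gripper_force: 30.0
```

Run:
```python
from plant import ctrl
from h import *
o=ctrl.get_obs();print(o['clock'],o['tool_pos'],o['force'],o['moment'],o['opening'],o['gripper_force'])
a=ctrl.snapshot('scene');b=ctrl.snapshot('side')
for n,p in(('a',a),('b',b)):
  for t in('muffs','muffs_arch'): print(n,t,[(d['at'],d['score']) for d in ctrl.spot_point(p,t)[:2]])
da,db=[ctrl.spot_point(p,'muffs_arch') for p in(a,b)]
if da and db: print(tri(a,da[0]['at'],b,db[0]['at']))
A=a['img'][60:330,320:640];B=b['img'][60:400,60:380];cv2.imwrite('pics/l2.png',np.hstack([np.vstack([A,np.zeros((70,320,3),np.uint8)]),B])[:,:,::-1])
```

```text
6.9 [0.4390275  0.32804846 0.39665469] [-0.27761769  0.34351103 -2.01029311] [-0.1087997   0.22478899 -0.04519308] 0.023421222638517827 29.95669662952423
a muffs [([472.3, 205.0], 0.57)]
a muffs_arch [([483.5, 173.4], 0.75)]
b muffs [([210.8, 280.4], 0.65)]
b muffs_arch [([202.5, 239.9], 0.69)]
(array([0.4647, 0.3242, 0.3781]), [0.0025, 0.0025])
```

View pics/l2.png

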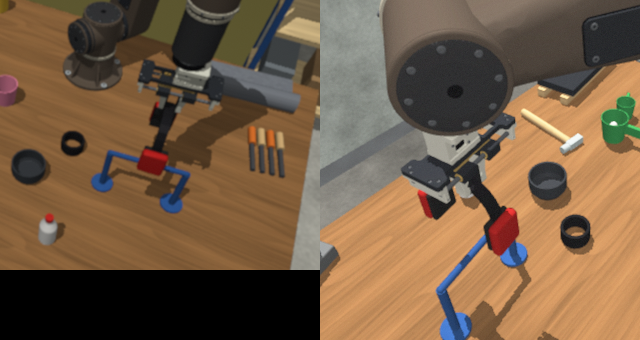

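Emit:
apply_moves:
  commands:
    - [[0,0.5,-3],0,1]
    - [[0,0.5,-6],0,1]
    - [[0,0.5,-9],0,1]
    - [[0,0.5,-12],0,1]
    - [[0,0.5,-15],0,1]
    - [[0,0.5,-17],0,1]
    - [[0,0.5,-18.5],0,1]
    - [[0,0.5,-19.5],0,1]
    - [[0,0.5,-20.4],0,1]
    - [[0,0.5,-20.4],0,1]
    - [[0,0.5,-20.4],0,1]

```text
clock: 8.22
tool_pos: [0.4392, 0.334, 0.1939]
orientation: [180.0, -0.0, 7.2]
force: [0.8, -0.1, -2.0]
opening: 0.0235
gripper_force: 30.0
```

Emit:
apply_moves:
  commands:
    - [[0,0,-0.3],0,1]
    - [[0,0,-0.6],0,1]
    - [[0,0,-0.9],0,1]
    - [[0,0,-0.9],0,1]

```text
clock: 8.55
tool_pos: [0.4392, 0.3341, 0.1848]
orientation: [-180.0, -0.0, 7.2]
force: [-0.1, -0.3, 0.8]
opening: 0.0234
gripper_force: 30.0
```

Emit:
apply_moves:
  commands:
    - [[0,0,-0.2],0,1]
    - [[0,0,-0.4],0,1]
    - [[0,0,-0.6],0,1]
    - [[0,0,-0.6],0,1]

```text
clock: 8.88
tool_pos: [0.4399, 0.3342, 0.1801]
orientation: [-180.0, -0.1, 7.3]
force: [-1.0, -2.6, 7.8]
opening: 0.0241
gripper_force: 30.0
```

Run:
```python
from plant import ctrl
from h import *
a=ctrl.snapshot('scene');b=ctrl.snapshot('side')
A=cv2.resize(a['img'][130:290,390:550],None,fx=2.5,fy=2.5);B=cv2.resize(b['img'][200:400,120:320],None,fx=2,fy=2);cv2.imwrite('pics/l3.png',np.hstack([A,B])[:,:,::-1])
```

```text
(no output)
```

View pics/l3.png

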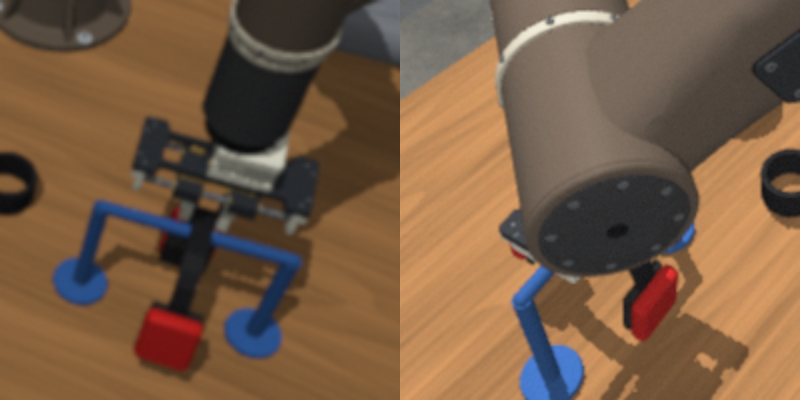

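The bar passes under the headband, with a red shell on each side of it (scene crop (170,335) and (172,235)). Releasing.

Emit:
apply_moves:
  commands:
    - [[0,0,0.3],0,1]
    - [[0,0,0.3],0,0.7]
    - [[0,0,0.3],0,0.5]
    - [[0,0,0.3],0,0.3]
    - [[0,0,0.3],0,0.1]
    - [[0,0,0.3],0,0]
    - [[0,0,0.3],0,0]
    - [[0,0,0.3],0,0]
    - [[0,0,2],0,0]
    - [[0,0,5],0,0]
    - [[0,0,8],0,0]
    - [[0,0,12],0,0]
    - [[0,0,15],0,0]
    - [[0,0,15],0,0]

```text
clock: 10.15
tool_pos: [0.4411, 0.3354, 0.3359]
orientation: [-179.6, -0.5, 7.3]
force: [0.1, 0.6, 1.2]
opening: 0.0876
gripper_force: 0.0
```

Run:
```python
from plant import ctrl
from h import *
a=ctrl.snapshot('scene');b=ctrl.snapshot('side')
for t in ('muffs','muffs_arch'):
  da,db=[ctrl.spot_point(p,t) for p in(a,b)]
  print(t,da[:1],db[:1]); 
  if da and db: print(tri(a,da[0]['at'],b,db[0]['at']))
A=cv2.resize(a['img'][130:290,390:550],None,fx=2.5,fy=2.5);B=cv2.resize(b['img'][200:400,120:320],None,fx=2,fy=2);cv2.imwrite('pics/l4.png',np.hstack([A,B])[:,:,::-1])
```

```text
muffs [{'at': [457.9, 243.2], 'score': 0.6}] [{'at': [223.4, 340.1], 'score': 0.96}]
(array([0.4645, 0.3325, 0.0475]), [0.0037, 0.0037])
muffs_arch [{'at': [466.1, 221.9], 'score': 0.57}] [{'at': [217.2, 311.6], 'score': 0.89}]
(array([0.4632, 0.3309, 0.1615]), [0.0036, 0.0036])
```

View pics/l4.png

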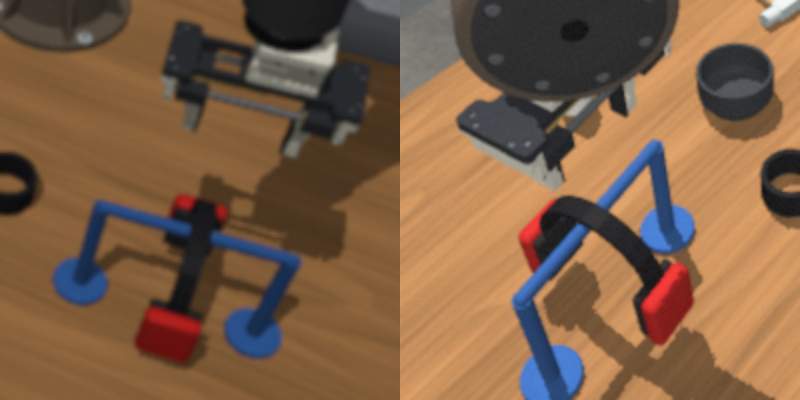

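The muffs hang on the bar, band over it and one shell on each side (side crop (540,235) and (667,303)). Next, the cup.

Emit:
apply_moves:
  commands:
    - [[0.5,-4,0],0,0]
    - [[1,-8,0],0,0]
    - [[2,-12,0],0,0]
    - [[3,-16,0],0,0]
    - [[3,-20,0],-0.06,0]
    - [[3,-24,0],-0.06,0]
    - [[3,-28,0],-0.06,0]
    - [[3,-32,0],-0.06,0]
    - [[3,-36,0],-0.06,0]
    - [[3,-40,0],-0.06,0]
    - [[3,-44,0],-0.06,0]
    - [[3,-48,0],-0.06,0]
    - [[3,-52,0],-0.06,0]
    - [[3,-56,0],-0.06,0]
    - [[3,-60,0],-0.06,0]
    - [[3,-64,0],-0.06,0]
    - [[3,-67,0],-0.06,0]
    - [[3,-67,0],-0.06,0]
    - [[3,-67,0],-0.06,0]
    - [[3,-67,0],-0.06,0]

```text
clock: 12.12
tool_pos: [0.4686, -0.3361, 0.3274]
orientation: [-179.9, 0.1, 3.7]
force: [-0.3, 0.2, 0.1]
opening: 0.0874
gripper_force: 0.0
```

Run:
```python
from plant import ctrl
from h import *
o=ctrl.get_obs();print(o['clock'],o['tool_pos'],o['orientation'],o['joint_pos'])
p=ctrl.snapshot('wrist');pickle.dump(p,open('w2.pkl','wb'))
for t,z in [("cup",0),("cup_grip",.055),("cup_lip",.086)]:
    for d in ctrl.spot_point(p,t)[:3]: print(t,np.round(d['at']),round(d['score'],2),plane(p,d['at'],z))
i=p['img'].astype(int);m=((i[:,:,1]>i[:,:,0]+40)&(i[:,:,1]>i[:,:,2]+30)).astype(np.uint8)
n,l,s,c=cv2.connectedComponentsWithStats(m)
for k in range(1,n):
    if s[k,4]>200: print(s[k],c[k])
cv2.imwrite('pics/w2.png',p['img'][:,:,::-1])
```

```text
12.1167 [ 0.46861922 -0.33608338  0.32741445] [-1.79948507e+02  1.08153623e-01  3.74292296e+00] [-1.62284837e+01  8.89323650e+00 -4.15589775e+00 -1.17548618e-02
 -7.70701032e+01  1.09974000e+02]
cup [308. 113.] 0.87 [ 0.5372 -0.3238  0.    ]
cup [508. 141.] 0.71 [ 0.5161 -0.6277  0.    ]
cup [393.  93.] 0.66 [ 0.5726 -0.4441  0.    ]
cup_grip [559.  91.] 0.89 [ 0.5864 -0.6398  0.055 ]
cup_grip [271. 240.] 0.83 [ 0.3555 -0.2814  0.055 ]
cup_grip [310. 165.] 0.64 [ 0.4722 -0.332   0.055 ]
cup_lip [304.  74.] 0.9 [ 0.5835 -0.3185  0.086 ]
cup_lip [381. 106.] 0.78 [ 0.5539 -0.4117  0.086 ]
cup_lip [534. 185.] 0.7 [ 0.4704 -0.6203  0.086 ]
[ 376   66   85   58 2826] [408.95329087  93.16242038]
[ 269   75   76  115 3428] [306.68728121 120.94690782]
```

Emit:
apply_moves:
  commands:
    - [[0.2,0.4,-4],0.057,0]
    - [[0.2,0.4,-8],0.057,0]
    - [[0.2,0.4,-12],0.057,0]
    - [[0.2,0.4,-16],0.057,0]
    - [[0.2,0.4,-20],0.057,0]
    - [[0.2,0.4,-23],0.057,0]
    - [[0.2,0.4,-25.5],0.057,0]
    - [[0.2,0.4,-27.4],0.057,0]
    - [[0.2,0.4,-27.4],0.057,0]
    - [[0.2,0.4,-27.4],0.057,0.8]
    - [[0.2,0.4,-27.4],0.057,1]
    - [[0.2,0.4,-27.4],0.057,1]
    - [[0.2,0.4,-27.4],0.057,1]
    - [[0.2,0.4,-27.4],0.057,1]
    - [[0.2,0.4,-27.4],0.057,1]
    - [[0.2,0.4,-27.4],0.057,1]
    - [[0.2,0.4,-27.4],0.057,1]
    - [[0.2,0.4,-27.4],0.057,1]
    - [[0.2,0.4,-27.4],0.057,1]
    - [[0.2,0.4,-27.4],0.057,1]

```text
clock: 13.98
tool_pos: [0.471, -0.3322, 0.0545]
orientation: [-180.0, 0.0, 7.1]
force: [0.3, 0.5, -0.5]
opening: 0.0195
gripper_force: 0.0
```

Emit:
apply_moves:
  commands:
    - [[0,0,0],0,1]
    - [[0,0,0],0,1]
    - [[0,0,0],0,1]
    - [[0,0,0],0,1]
    - [[0,0,0.5],0,1]
    - [[0,0,1.5],0,1]
    - [[0,0,3],0,1]
    - [[0,0,5],0,1]
    - [[0,0,7],0,1]
    - [[0,0,8],0,1]
    - [[0,0,8],0,1]
    - [[0,0,8],0,1]

```text
clock: 14.98
tool_pos: [0.471, -0.332, 0.1349]
orientation: [180.0, -0.1, 7.0]
force: [-0.5, -0.2, -3.6]
opening: 0.014
gripper_force: 30.0
```

Run:
```python
from plant import ctrl
from h import *
o=ctrl.get_obs();print(o['clock'],o['tool_pos'],o['force'],o['moment'],o['opening'])
a=ctrl.snapshot('scene');b=ctrl.snapshot('side')
for t in ('cup','cup_grip','cup_lip'):
  for n,p in(('a',a),('b',b)): print(n,t,[(np.round(d['at']),round(d['score'],2)) for d in ctrl.spot_point(p,t)[:4]])
# model predictions for theta
G=o['tool_pos']+np.array([0,0,.002]);y=np.radians(7)
for th in (0,20,40,60,80):
  c,s=np.cos(np.radians(th)),np.sin(np.radians(th));f=lambda dx,dz:G+np.array([(dx*c+dz*s)*np.cos(y),(dx*c+dz*s)*np.sin(y),-dx*s+dz*c])
  print(th,[[np.round(proj(p,f(*q))) for p in(a,b)] for q in((.07,-.055),(.116,.031))])
A=cv2.resize(a['img'][110:230,210:330],None,fx=3,fy=3);B=cv2.resize(b['img'][110:230,310:430],None,fx=3,fy=3);cv2.imwrite('pics/c1.png',np.hstack([A,B])[:,:,::-1])
```

```text
14.9833 [ 0.47102497 -0.3320153   0.13485502] [-0.47237694 -0.18072288 -3.5545524 ] [-0.13081258  0.34398365 -0.03436825] 0.014045710712434715
a cup [(array([268., 180.]), 0.79), (array([208., 158.]), 0.75), (array([323., 159.]), 0.67), (array([240., 184.]), 0.66)]
b cup [(array([356., 179.]), 0.64)]
a cup_grip [(array([273., 152.]), 0.94), (array([189., 160.]), 0.74), (array([219., 177.]), 0.64), (array([305., 154.]), 0.6)]
b cup_grip [(array([378., 172.]), 0.9), (array([397., 216.]), 0.73), (array([204., 254.]), 0.65)]
a cup_lip [(array([337., 143.]), 0.93), (array([260., 174.]), 0.9), (array([213., 137.]), 0.71), (array([245., 176.]), 0.58)]
b cup_lip [(array([409., 234.]), 0.68), (array([342., 152.]), 0.65)]
0 [[array([268., 178.]), array([353., 177.])], [array([259., 171.]), array([342., 151.])]]
20 [[array([271., 177.]), array([359., 184.])], [array([260., 180.]), array([341., 161.])]]
40 [[array([275., 174.]), array([367., 190.])], [array([263., 186.]), array([343., 172.])]]
60 [[array([279., 168.]), array([376., 193.])], [array([267., 187.]), array([349., 183.])]]
80 [[array([282., 160.]), array([384., 194.])], [array([272., 184.]), array([358., 192.])]]
```

Emit:
apply_moves:
  commands:
    - [[-0.3,1,0],0.05,1]
    - [[-0.6,3,0],0.15,1]
    - [[-0.9,5,0],0.25,1]
    - [[-1.2,7,0],0.35,1]
    - [[-1.5,9,0],0.45,1]
    - [[-1.8,11,0],0.55,1]
    - [[-2,13,0],0.65,1]
    - [[-2.2,15,0],0.75,1]
    - [[-2.5,17,0],0.785,1]
    - [[-2.6,18,0],0.785,1]
    - [[-2.6,18,-1.2],0.785,1]
    - [[-2.6,18,-2.4],0.785,1]
    - [[-2.6,18,-3.4],0.785,1]
    - [[-2.6,18,-3.4],0.785,1]
    - [[-2.6,18,-3.4],0.785,1]

```text
clock: 16.63
tool_pos: [0.4448, -0.1523, 0.1003]
orientation: [-179.9, 0.1, 52.0]
force: [-0.3, -0.5, -3.3]
opening: 0.0136
gripper_force: 30.0
```

```bash
cat > st.py <<'E'
from plant import ctrl
from h import *
import sys
C=np.array([.560,-.006]);y=np.radians(52);d=np.array([np.cos(y),np.sin(y)]);B=C-.056*d
def tilt(o,ps):
    # G in (along d, lateral) rel. to B
    G=np.array(o['tool_pos'])+[0,0,.002]
    rel=G[:2]-B;print('clock',round(o['clock'],2),'G along',round(rel@d,4),'lat',round(rel@[-d[1],d[0]],4),'z-62mm',round(G[2]-.062,4),'force',np.round(o['force'],1),'mom',np.round(o['moment'],2))
    q=[(.07,-.055),(.116,.031)]
    for n,p in ps.items():
        f=lambda t,dx,dz:G+np.r_[(dx*np.cos(t)+dz*np.sin(t))*d,-dx*np.sin(t)+dz*np.cos(t)]
        for t,k in(('cup',0),('cup_lip',1)):
            for s in ctrl.spot_point(p,t)[:6]:
                e=[np.hypot(*(np.array(proj(p,f(np.radians(a),*q[k])))-s['at'])) for a in range(-10,131)]
                if min(e)<9: print(n,t,np.round(s['at']),round(s['score'],2),'tilt',int(np.argmin(e))-10,'err',round(min(e),1))
if __name__=='__main__':
    tilt(ctrl.get_obs(),{n:ctrl.snapshot(n) for n in('scene','side')})
E
python3 st.py
```

```text
clock 16.63 G along -0.1302 lat 0.0007 z-62mm 0.0403 force [-0.3 -0.5 -3.3] mom [-0.31  0.15  0.03]
scene cup [336. 198.] 0.71 tilt -10 err 1.1
scene cup [321. 161.] 0.62 tilt 125 err 5.9
scene cup_lip [341. 195.] 0.64 tilt 5 err 0.8
side cup [326. 233.] 0.55 tilt 4 err 1.6
side cup_lip [310. 212.] 0.58 tilt 1 err 0.4
```

Emit:
apply_moves:
  commands:
    - [[0.7,0.9,0],0,1]
    - [[1.42,1.81,0.1],0,1]
    - [[1.6,2.05,0.83],0,1]
    - [[1.88,2.41,1.72],0,1]
    - [[2.22,2.84,2.57],0,1]
    - [[2.22,2.84,2.57],0,1]
    - [[2.59,3.32,3.36],0,1]
    - [[3.01,3.85,4.1],0,1]
    - [[3.01,3.85,4.1],0,1]

```text
clock: 17.68
tool_pos: [0.4763, -0.1133, 0.1432]
orientation: [179.9, -0.1, 52.1]
force: [-3.3, -3.1, 0.8]
opening: 0.0138
gripper_force: 30.0
```

```bash
python3 st.py
```

```text
clock 17.68 G along -0.0801 lat -0.0001 z-62mm 0.0832 force [-3.3 -3.1  0.8] mom [-1.41  1.23 -0.04]
scene cup [342. 199.] 0.66 tilt -10 err 2.1
scene cup [324. 160.] 0.62 tilt 130 err 4.0
scene cup_lip [347. 204.] 0.83 tilt 19 err 0.3
side cup [317. 227.] 0.77 tilt 22 err 0.5
side cup_lip [289. 191.] 0.72 tilt -10 err 7.9
side cup_lip [296. 213.] 0.68 tilt 18 err 4.8
```

Emit:
apply_moves:
  commands:
    - [[0.46,0.58,0.68],0,1]
    - [[0.94,1.21,1.29],0,1]
    - [[1.47,1.88,1.83],0,1]
    - [[2.01,2.58,2.29],0,1]
    - [[2.59,3.31,2.68],0,1]
    - [[3.17,4.06,2.98],0,1]
    - [[3.78,4.83,3.2],0,1]
    - [[4.39,5.62,3.33],0,1]
    - [[5.01,6.41,3.37],0,1]
    - [[5.01,6.41,3.37],0,1]
    - [[5.01,6.41,3.37],0,1]

```text
clock: 18.9
tool_pos: [0.5254, -0.0489, 0.1749]
orientation: [-180.0, 0.0, 52.1]
force: [-0.1, -0.1, -3.1]
opening: 0.014
gripper_force: 30.0
```

```bash
python3 st.py
```

```text
clock 18.9 G along 0.0009 lat 0.0008 z-62mm 0.1149 force [-0.1 -0.1 -3.1] mom [-0.36  0.26 -0.02]
scene cup [350. 210.] 0.64 tilt 22 err 3.3
scene cup_lip [356. 220.] 0.68 tilt 29 err 2.6
side cup [297. 226.] 0.57 tilt 37 err 0.7
side cup [284. 213.] 0.38 tilt -5 err 7.6
side cup_lip [268. 216.] 0.97 tilt 33 err 4.1
```

Emit:
apply_moves:
  commands:
    - [[0,0,2],0,1]
    - [[-1.54,-1.97,2],0,1]
    - [[-3.08,-3.94,2],0,1]
    - [[-5.24,-6.7,2],0,1]
    - [[-5.24,-6.7,0],0,1]
    - [[-5.24,-6.7,-1.75],0,1]
    - [[-5.24,-6.7,-1.75],0,1]
    - [[-4.72,-6.04,-2.3],0,1]
    - [[-4.22,-5.4,-2.9],0,1]
    - [[-3.89,-4.97,-2.49],0,1]
    - [[-3.39,-4.33,-1.97],0,1]
    - [[-2.86,-3.66,-1.53],0,1]
    - [[-2.32,-2.96,-1.16],0,1]
    - [[-2.32,-2.96,-1.16],0,1]
    - [[-2.32,-2.96,-1.16],0,1]

```text
clock: 20.45
tool_pos: [0.5033, -0.0784, 0.1646]
orientation: [179.9, -0.1, 52.1]
force: [-1.2, -2.0, 4.0]
opening: 0.0139
gripper_force: 30.1
```

```bash
python3 st.py
```

```text
clock 20.45 G along -0.036 lat 0.0001 z-62mm 0.1046 force [-1.2 -2.   4. ] mom [-0.52  0.81  0.05]
scene cup [339. 201.] 0.95 tilt 41 err 1.0
scene cup [324. 158.] 0.94 tilt 130 err 8.3
scene cup_lip [351. 214.] 0.56 tilt 31 err 1.5
side cup [317. 227.] 0.94 tilt 49 err 2.2
side cup_lip [287. 221.] 0.91 tilt 48 err 5.4
```

Emit:
apply_moves:
  commands:
    - [[0.07,0.09,-0.33],0,1]
    - [[0.34,0.43,-0.2],0,1]
    - [[0.62,0.79,-0.05],0,1]
    - [[0.9,1.15,0.05],0,1]
    - [[1.18,1.5,0.15],0,1]
    - [[1.46,1.87,0.21],0,1]
    - [[1.74,2.23,0.27],0,1]
    - [[2.03,2.6,0.29],0,1]
    - [[2.32,2.96,0.31],0,1]
    - [[2.32,2.96,0.31],0,1]
    - [[2.32,2.96,0.31],0,1]

```text
clock: 21.67
tool_pos: [0.5243, -0.0512, 0.1677]
orientation: [180.0, 0.2, 52.1]
force: [-6.1, -6.7, 13.3]
opening: 0.0137
gripper_force: 44.0
```

```bash
python3 st.py
python3 - <<'E'
from plant import ctrl
from h import *
a=ctrl.snapshot('scene');b=ctrl.snapshot('side')
A=cv2.resize(a['img'][150:260,285:415],None,fx=3,fy=3);B=cv2.resize(b['img'][150:260,220:350],None,fx=3,fy=3);cv2.imwrite('pics/c2.png',np.hstack([A,B])[:,:,::-1])
for n,p in(('a',a),('b',b)): print([(np.round(s['at']),round(s['score'],2)) for s in ctrl.search_frame(p,'pebble0')[:8]])
E
```

```text
clock 21.67 G along -0.0017 lat 0.0003 z-62mm 0.1077 force [-6.1 -6.7 13.3] mom [-3.21  2.66 -0.09]
scene cup [344. 202.] 0.89 tilt 55 err 4.3
scene cup_lip [351. 224.] 0.64 tilt 66 err 0.3
side cup [318. 224.] 0.57 tilt 74 err 1.6
side cup_lip [279. 228.] 0.76 tilt 61 err 3.2
[(array([351., 207.]), 0.38), (array([348., 229.]), 0.27)]
[]
```

View pics/c2.png

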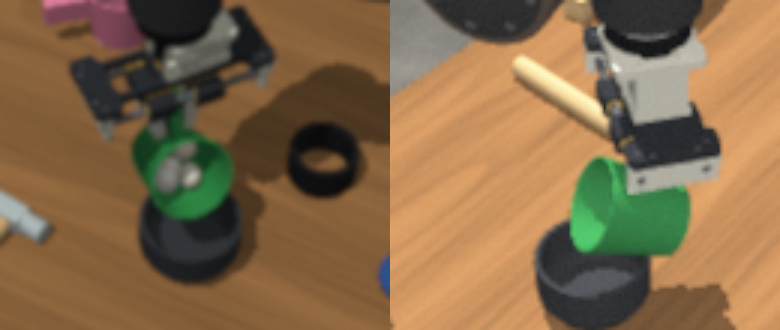

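Crop: the cup is tilted about 65° over the bowl, with the pebbles lying at its mouth (scene crop (180,170)). I'll continue the arc.

Emit:
apply_moves:
  commands:
    - [[0.29,0.37,0.1],0,1]
    - [[0.58,0.74,0.11],0,1]
    - [[0.87,1.11,0.05],0,1]
    - [[1.16,1.48,-0.01],0,1]
    - [[1.44,1.84,-0.1],0,1]
    - [[1.72,2.21,-0.22],0,1]
    - [[2.0,2.56,-0.36],0,1]
    - [[2.27,2.91,-0.5],0,1]
    - [[2.54,3.25,-0.67],0,1]
    - [[2.81,3.59,-0.86],0,1]
    - [[2.81,3.59,-0.86],0,1]
    - [[2.81,3.59,-0.86],0,1]

```text
clock: 23.17
tool_pos: [0.5536, -0.0134, 0.1587]
orientation: [180.0, -0.0, 52.0]
force: [-1.6, 1.1, 7.4]
opening: 0.014
gripper_force: 33.1
```

```bash
cat > peb.py <<'E'
from plant import ctrl
from h import *
for n in('scene','side'):
    p=ctrl.snapshot(n);i=p['img'].astype(int)
    u,v=proj(p,[.56,-.006,.04]);u,v=int(u),int(v)
    print(n,'bowl px',u,v,[(np.round(s['at']),round(s['score'],2)) for s in ctrl.search_frame(p,'pebble0')[:8]])
    w=i[v-30:v+30,u-40:u+40];m=((w.min(2)>100)&(w.max(2)-w.min(2)<45)).astype(np.uint8)
    k,l,s,c=cv2.connectedComponentsWithStats(m);print('pale blobs',[(s[j,4],np.round(c[j]+[u-40,v-30])) for j in range(1,k) if s[j,4]>5])
E
python3 st.py; python3 peb.py
```

```text
clock 23.17 G along 0.0463 lat 0.0005 z-62mm 0.0987 force [-1.6  1.1  7.4] mom [ 0.17  1.15 -0.09]
scene cup [345. 200.] 0.57 tilt 91 err 4.9
scene cup_lip [352. 233.] 0.74 tilt 84 err 1.2
scene cup_lip [350. 215.] 0.4 tilt 115 err 6.4
side cup [307. 224.] 0.81 tilt 88 err 0.2
side cup_lip [281. 238.] 0.92 tilt 92 err 1.1
scene bowl px 348 225 [(array([349., 215.]), 0.66), (array([353., 218.]), 0.49), (array([348., 235.]), 0.46)]
pale blobs [(np.int32(105), array([352., 229.]))]
side bowl px 286 239 [(array([275., 239.]), 0.44)]
pale blobs [(np.int32(237), array([295., 214.])), (np.int32(146), array([275., 234.]))]
```

Emit:
apply_moves:
  commands:
    - [[0.26,0.33,-0.2],0,1]
    - [[0.52,0.66,-0.44],0,1]
    - [[0.76,0.97,-0.68],0,1]
    - [[1.0,1.28,-0.94],0,1]
    - [[1.29,1.65,-1.28],0,1]
    - [[1.29,1.65,-1.28],0,1]
    - [[1.29,1.65,0.5],0,1]
    - [[1.29,1.65,2.2],0,1]
    - [[1.29,1.65,2.2],0,1]

```text
clock: 24.42
tool_pos: [0.5678, 0.0032, 0.1827]
orientation: [179.8, -0.2, 52.1]
force: [1.3, 0.1, 0.3]
opening: 0.0135
gripper_force: 38.0
```

```bash
python3 st.py; python3 peb.py
```

```text
clock 24.42 G along 0.0681 lat -0.0004 z-62mm 0.1227 force [1.3 0.1 0.3] mom [-0.14 -0.12 -0.02]
scene cup [346. 196.] 0.7 tilt 100 err 4.7
scene cup_lip [351. 226.] 0.68 tilt 101 err 0.3
side cup [308. 214.] 0.74 tilt 105 err 1.5
scene bowl px 348 225 [(array([355., 230.]), 0.49), (array([340., 225.]), 0.43)]
pale blobs [(np.int32(31), array([338., 225.])), (np.int32(99), array([352., 231.]))]
side bowl px 286 239 [(array([278., 236.]), 0.58), (array([297., 236.]), 0.5)]
pale blobs [(np.int32(149), array([284., 211.])), (np.int32(16), array([308., 210.])), (np.int32(168), array([278., 240.])), (np.int32(69), array([294., 237.]))]
```

Emit:
apply_moves:
  commands:
    - [[0.6,0.8,0],0,1]
    - [[-0.6,-0.8,0],0,1]
    - [[0.6,0.8,0],0,1]
    - [[-0.6,-0.8,0],0,1]
    - [[0,0,0.8],0,1]
    - [[0,0,0],0,1]
    - [[0,0,0.8],0,1]
    - [[0,0,0],0,1]
    - [[0,0,0],0,1]
    - [[0,0,0],0,1]
    - [[0,0,0],0,1]
    - [[0,0,0],0,1]
    - [[0,0,0],0,1]

```text
clock: 26.0
tool_pos: [0.5662, 0.0028, 0.1802]
orientation: [180.0, 0.0, 52.0]
force: [0.3, 0.1, -1.4]
opening: 0.0138
gripper_force: 37.5
```

```bash
python3 st.py; python3 peb.py
```

```text
clock 26.0 G along 0.0668 lat 0.0005 z-62mm 0.1202 force [ 0.3  0.1 -1.4] mom [-0.08  0.03  0.04]
scene cup [344. 196.] 0.56 tilt 101 err 2.7
scene cup [350. 228.] 0.35 tilt 33 err 6.2
scene cup_lip [350. 226.] 0.58 tilt 103 err 1.1
side cup [307. 214.] 0.73 tilt 104 err 0.3
scene bowl px 348 225 [(array([338., 224.]), 0.52)]
pale blobs [(np.int32(31), array([338., 225.])), (np.int32(84), array([350., 232.]))]
side bowl px 286 239 [(array([295., 237.]), 0.62), (array([276., 240.]), 0.61)]
pale blobs [(np.int32(141), array([284., 211.])), (np.int32(15), array([308., 210.])), (np.int32(70), array([294., 236.])), (np.int32(165), array([278., 240.])), (np.int32(16), array([296., 244.]))]
```

Emit:
apply_moves:
  commands:
    - [[0,0,1.5],0,1]
    - [[0,0,2.5],0,1]
    - [[1.2,1.6,2.5],0,1]
    - [[2.7,3.5,2.5],0,1]
    - [[4.3,5.5,2.5],0,1]
    - [[5.9,7.5,2.5],0,1]
    - [[7.4,9.5,2.5],0,1]
    - [[8.65,11.1,2.5],0,1]
    - [[8.65,11.1,0],0,1]
    - [[8.65,11.1,-2],0,1]
    - [[8.65,11.1,-4.1],0,1]
    - [[8.65,11.1,-4.1],0,1]
    - [[8.65,11.1,-4.1],0,1]

```text
clock: 27.58
tool_pos: [0.6524, 0.1136, 0.1386]
orientation: [-180.0, 0.1, 52.0]
force: [-0.0, 0.3, -0.2]
opening: 0.0137
gripper_force: 37.5
```

```bash
python3 st.py; python3 peb.py
```

```text
clock 27.58 G along 0.2071 lat 0.0008 z-62mm 0.0786 force [-0.   0.3 -0.2] mom [-0.06 -0.02 -0.03]
scene cup [364. 239.] 0.95 tilt 98 err 2.9
scene cup_lip [368. 266.] 0.88 tilt 106 err 1.0
side cup [257. 232.] 0.72 tilt 105 err 1.7
scene bowl px 348 225 [(array([461., 247.]), 0.62), (array([349., 222.]), 0.46)]
pale blobs [(np.int32(57), array([350., 221.])), (np.int32(42), array([339., 225.])), (np.int32(35), array([376., 231.]))]
side bowl px 286 239 [(array([282., 240.]), 0.64), (array([274., 239.]), 0.37)]
pale blobs [(np.int32(40), array([305., 210.])), (np.int32(17), array([246., 228.])), (np.int32(7), array([299., 225.])), (np.int32(104), array([295., 238.])), (np.int32(172), array([278., 240.]))]
```

Good. Now I'll push the cup's base against the far rim to bring it back upright.

Emit:
apply_moves:
  commands:
    - [[-0.7,-0.9,0],0,1]
    - [[-1.36,-1.73,0.06],0,1]
    - [[-1.7,-2.17,0.5],0,1]
    - [[-2.04,-2.61,0.95],0,1]
    - [[-2.53,-3.23,1.45],0,1]
    - [[-3.04,-3.89,1.9],0,1]
    - [[-3.58,-4.58,2.25],0,1]
    - [[-4.13,-5.28,2.53],0,1]
    - [[-4.13,-5.28,2.53],0,1]
    - [[-4.13,-5.28,2.53],0,1]

```text
clock: 28.92
tool_pos: [0.611, 0.0603, 0.1649]
orientation: [180.0, -0.0, 52.0]
force: [0.6, 0.7, -1.4]
opening: 0.0138
gripper_force: 30.0
```

```bash
python3 st.py
```

```text
clock 28.92 G along 0.1396 lat 0.0006 z-62mm 0.1049 force [ 0.6  0.7 -1.4] mom [-0.12  0.07 -0.01]
scene cup [357. 220.] 0.96 tilt 91 err 4.5
scene cup_lip [362. 250.] 0.63 tilt 95 err 1.5
side cup [278. 224.] 0.8 tilt 96 err 1.4
```

Emit:
apply_moves:
  commands:
    - [[1.8,2.3,0],0,1]
    - [[3.5,4.5,0],0,1]
    - [[3.5,4.5,-1.7],0,1]
    - [[3.5,4.5,-3.2],0,1]
    - [[2.77,3.55,-3.2],0,1]
    - [[2.08,2.66,-3.2],0,1]
    - [[1.63,2.09,-2.65],0,1]
    - [[1.2,1.54,-2.2],0,1]
    - [[0.75,0.95,-1.82],0,1]
    - [[0.28,0.35,-1.5],0,1]
    - [[-0.21,-0.27,-1.25],0,1]
    - [[-0.71,-0.91,-1.07],0,1]
    - [[-0.71,-0.91,-1.07],0,1]

```text
clock: 30.3
tool_pos: [0.6052, 0.0516, 0.1567]
orientation: [179.8, -0.3, 52.0]
force: [2.1, 2.2, 1.1]
opening: 0.0137
gripper_force: 30.0
```

```bash
python3 st.py
```

```text
clock 30.3 G along 0.1292 lat -0.0001 z-62mm 0.0967 force [2.1 2.2 1.1] mom [ 0.9  -0.38 -0.03]
scene cup [360. 228.] 0.71 tilt 70 err 5.8
scene cup_lip [367. 255.] 0.81 tilt 76 err 0.5
side cup [269. 234.] 0.63 tilt 68 err 0.7
```

Emit:
apply_moves:
  commands:
    - [[-0.15,-0.2,-0.6],0,1]
    - [[-0.54,-0.69,-0.59],0,1]
    - [[-1.02,-1.3,-0.56],0,1]
    - [[-1.49,-1.91,-0.59],0,1]
    - [[-1.96,-2.51,-0.69],0,1]
    - [[-2.42,-3.1,-0.86],0,1]
    - [[-2.87,-3.67,-1.09],0,1]
    - [[-3.31,-4.23,-1.38],0,1]
    - [[-3.31,-4.23,-1.38],0,1]

```text
clock: 31.35
tool_pos: [0.5706, 0.0086, 0.1399]
orientation: [180.0, 0.0, 52.0]
force: [1.5, 0.0, 3.1]
opening: 0.0137
gripper_force: 30.0
```

```bash
python3 st.py
```

```text
clock 31.35 G along 0.0741 lat 0.0006 z-62mm 0.0799 force [1.5 0.  3.1] mom [ 0.12 -0.98 -0.08]
scene cup [356. 235.] 0.94 tilt 27 err 0.4
scene cup_lip [367. 251.] 0.68 tilt 45 err 3.1
side cup [270. 239.] 0.59 tilt 32 err 0.7
side cup [288. 245.] 0.22 tilt 61 err 8.8
side cup_lip [236. 232.] 0.96 tilt 31 err 2.6
```

Emit:
apply_moves:
  commands:
    - [[-0.42,-0.54,-0.36],0,1]
    - [[-0.82,-1.05,-0.77],0,1]
    - [[-1.2,-1.53,-1.24],0,1]
    - [[-1.54,-1.97,-1.76],0,1]
    - [[-1.54,-1.97,-1.76],0,1]
    - [[-1.54,-1.97,0],0,1]
    - [[-1.54,-1.97,3],0,1]
    - [[-1.54,-1.97,5],0,1]
    - [[-1.54,-1.97,5],0,1]

```text
clock: 32.4
tool_pos: [0.5571, -0.0099, 0.1935]
orientation: [179.8, -0.2, 52.1]
force: [1.4, -0.4, -1.4]
opening: 0.014
gripper_force: 30.0
```

```bash
python3 st.py
```

```text
clock 32.4 G along 0.0511 lat -0.0001 z-62mm 0.1335 force [ 1.4 -0.4 -1.4] mom [-0.22 -0.08 -0.02]
scene cup [358. 220.] 0.57 tilt 11 err 2.9
scene cup_lip [368. 228.] 0.9 tilt 22 err 0.9
side cup [268. 218.] 0.59 tilt 12 err 2.7
side cup_lip [237. 204.] 0.74 tilt 11 err 4.4
```

Emit:
apply_moves:
  commands:
    - [[-0.8,-3,0],-0.1,1]
    - [[-1.6,-6,0],-0.2,1]
    - [[-2.4,-9,0],-0.3,1]
    - [[-3.2,-12,0],-0.4,1]
    - [[-4,-15,0],-0.5,1]
    - [[-4.8,-18,0],-0.6,1]
    - [[-5.6,-21,0],-0.7,1]
    - [[-6.4,-24,0],-0.785,1]
    - [[-7.2,-27,0],-0.785,1]
    - [[-8,-30,0],-0.785,1]
    - [[-8.6,-32.2,0],-0.785,1]
    - [[-8.6,-32.2,-3],-0.785,1]
    - [[-8.6,-32.2,-6],-0.785,1]
    - [[-8.6,-32.2,-9],-0.785,1]
    - [[-8.6,-32.2,-11],-0.785,1]
    - [[-8.6,-32.2,-12],-0.785,1]
    - [[-8.6,-32.2,-12.6],-0.785,1]
    - [[-8.6,-32.2,-13.2],-0.785,1]
    - [[-8.6,-32.2,-13.2],-0.785,1]

```text
clock: 34.28
tool_pos: [0.4699, -0.3322, 0.0576]
orientation: [180.0, 0.0, 7.1]
force: [0.2, -0.0, 0.4]
opening: 0.0134
gripper_force: 30.0
```

```bash
sed -i 's/np.radians(52)/np.radians(float(sys.argv[1]) if len(sys.argv)>1 else 52)/' st.py; python3 st.py 7; python3 peb.py
```

```text
clock 34.28 G along -0.0731 lat -0.3128 z-62mm -0.0024 force [ 0.2 -0.   0.4] mom [-0.16  0.09  0.04]
scene cup [274. 192.] 0.68 tilt 21 err 1.2
scene cup_lip [259. 192.] 0.73 tilt 13 err 2.8
side cup [355. 195.] 0.91 tilt 3 err 1.8
scene bowl px 348 225 []
pale blobs [(np.int32(57), array([350., 221.])), (np.int32(42), array([339., 225.])), (np.int32(103), array([351., 232.]))]
side bowl px 286 239 [(array([283., 241.]), 0.55), (array([296., 238.]), 0.46), (array([274., 238.]), 0.45)]
pale blobs [(np.int32(35), array([304., 210.])), (np.int32(72), array([294., 236.])), (np.int32(168), array([278., 240.])), (np.int32(24), array([296., 244.]))]
```

Emit:
apply_moves:
  commands:
    - [[0,0,-0.2],0,1]
    - [[0,0,-0.4],0,1]
    - [[0,0,-0.6],0,1]
    - [[0,0,-0.6],0,1]

```text
clock: 35.12
tool_pos: [0.4696, -0.3323, 0.0521]
orientation: [180.0, 0.0, 7.1]
force: [-3.3, -1.1, 5.1]
opening: 0.0138
gripper_force: 30.0
```

Emit:
apply_moves:
  commands:
    - [[0,0,-0.2],0,1]
    - [[0,0,-0.4],0,1]
    - [[0,0,-0.6],0,1]
    - [[0,0,-0.6],0,1]

```text
clock: 35.45
tool_pos: [0.4696, -0.3322, 0.046]
orientation: [180.0, 0.0, 7.0]
force: [-2.9, 0.1, 5.1]
opening: 0.0136
gripper_force: 30.0
```

```bash
python3 st.py 7
```

```text
clock 35.45 G along -0.0734 lat -0.3128 z-62mm -0.014 force [-2.9  0.1  5.1] mom [-0.33  0.75 -0.07]
scene cup [273. 192.] 0.97 tilt 17 err 1.6
scene cup_lip [258. 191.] 0.9 tilt 5 err 4.8
side cup [352. 194.] 0.8 tilt -6 err 1.8
side cup_lip [338. 169.] 0.62 tilt -5 err 5.1
```

Emit:
apply_moves:
  commands:
    - [[0,0,-0.2],0,1]
    - [[0,0,-0.4],0,1]
    - [[0,0,-0.4],0,1]

```text
clock: 36.0
tool_pos: [0.4698, -0.332, 0.0417]
orientation: [-180.0, 0.0, 7.1]
force: [-2.1, -0.6, 3.8]
opening: 0.0138
gripper_force: 30.0
```

Emit:
apply_moves:
  commands:
    - [[0,0,0],0,0.8]
    - [[0,0,0],0,0.6]
    - [[0,0,0],0,0.4]
    - [[0,0,0],0,0.2]
    - [[0,0,0],0,0]
    - [[0,0,0],0,0]
    - [[0,0,0],0,0]
    - [[0,0,0],0,0]
    - [[0,0,0],0,0]
    - [[0,0,2],0,0]
    - [[0,0,5],0,0]
    - [[0,0,9],0,0]
    - [[0,0,13],0,0]
    - [[0,0,17],0,0]
    - [[0,0,21],0,0]
    - [[-4,2,25],0,0]
    - [[-4,2,25],0,0]

```text
clock: 37.42
tool_pos: [0.4295, -0.3121, 0.2966]
orientation: [179.8, -0.3, 7.1]
force: [-0.4, 0.5, -0.7]
opening: 0.0877
gripper_force: 0.0
```

```bash
python3 - <<'E'
from plant import ctrl
from h import *
o=ctrl.get_obs();print(o['clock'],o['tool_pos'],o['opening'])
a,b,w=[ctrl.snapshot(n) for n in('scene','side','wrist')]
pickle.dump((a,b,w),open('p9.pkl','wb'))
for t,z in(('cup',0),('cup_grip',.055),('cup_lip',.086)):
  print(t,[[(plane(p,s['at'],z)[:2],round(s['score'],2)) for s in ctrl.spot_point(p,t)[:4]] for p in(a,b,w)])
for t in('muffs_arch','bottle','tape'):
  print(t,[[(np.round(s['at']),round(s['score'],2)) for s in ctrl.spot_point(p,t)[:1]] for p in(a,b)])
for p in(a,b,w): print([(np.round(s['at']),round(s['score'],2)) for s in ctrl.search_frame(p,'pebble0')[:8]])
E
python3 peb.py
```

```text
37.4167 [ 0.42946443 -0.31214304  0.2966096 ] 0.0876843189632603
cup [[(array([ 0.3076, -0.2196]), 0.93), (array([ 0.5389, -0.3109]), 0.7), (array([ 0.5091, -0.6303]), 0.68), (array([ 0.5669, -0.4413]), 0.55)], [(array([ 0.5111, -0.6292]), 0.98), (array([ 0.3013, -0.2222]), 0.56), (array([ 0.5605, -0.4407]), 0.52)], [(array([ 0.5416, -0.3286]), 0.98), (array([ 0.5139, -0.624 ]), 0.8), (array([ 0.5671, -0.4442]), 0.75), (array([ 0.3041, -0.2294]), 0.75)]]
cup_grip [[(array([ 0.5927, -0.6336]), 0.94), (array([ 0.6067, -0.4883]), 0.85), (array([ 0.3633, -0.2777]), 0.55)], [(array([ 0.3441, -0.2764]), 0.7), (array([ 0.5648, -0.616 ]), 0.68), (array([ 0.4648, -0.3139]), 0.6), (array([ 0.5709, -0.4652]), 0.53)], [(array([ 0.583 , -0.6377]), 0.96), (array([ 0.4698, -0.3333]), 0.84), (array([ 0.3503, -0.2826]), 0.82), (array([ 0.5903, -0.4921]), 0.79)]]
cup_lip [[(array([ 0.5831, -0.3906]), 0.94), (array([ 0.5949, -0.3121]), 0.79), (array([ 0.2736, -0.2002]), 0.58), (array([ 0.4692, -0.6088]), 0.58)], [(array([ 0.587 , -0.3118]), 0.85), (array([ 0.5458, -0.3875]), 0.59), (array([ 0.2716, -0.
[... 430 characters left out ...]
7), (array([349., 222.]), 0.44), (array([396., 199.]), 0.16)]
[(array([276., 240.]), 0.62), (array([287., 240.]), 0.32)]
[(array([45., 16.]), 0.91), (array([70., 11.]), 0.88), (array([82., 58.]), 0.72), (array([43., 36.]), 0.57), (array([90., 32.]), 0.47)]
scene bowl px 348 225 [(array([341., 225.]), 0.61), (array([350., 221.]), 0.4)]
pale blobs [(np.int32(56), array([350., 221.])), (np.int32(41), array([339., 225.])), (np.int32(99), array([351., 232.]))]
side bowl px 286 239 [(array([354., 186.]), 0.64), (array([281., 242.]), 0.52)]
pale blobs [(np.int32(35), array([304., 210.])), (np.int32(71), array([294., 236.])), (np.int32(165), array([278., 240.])), (np.int32(24), array([296., 244.]))]
```

Run:
```python
from h import *
a,b,w=pickle.load(open('p9.pkl','rb'))
for n,p,c,r in(('scene',a,(.5416,-.3286,.06),22),('side',b,(.5416,-.3286,.06),22),('wrist',w,(.5416,-.3286,.06),60)):
    u,v=[int(x) for x in proj(p,c)];i=p['img'].astype(int)[max(v-r,0):v+r,max(u-r,0):u+r]
    m=((i.min(2)>100)&(i.max(2)-i.min(2)<50)).astype(np.uint8);k,l,s,cc=cv2.connectedComponentsWithStats(m)
    print(n,u,v,[(s[j,4],np.round(cc[j]+[max(u-r,0),max(v-r,0)])) for j in range(1,k) if s[j,4]>4])
```

```text
scene 267 182 []
side 353 181 []
wrist 338 80 []
```

Emit:
apply_moves:
  commands:
    - [[1,3,1],0,0]
    - [[2,6,2],0,0]
    - [[3,10,2],0,0]
    - [[4,14,2],0,0]
    - [[4,18,2],0,0]
    - [[4,22,2],0,0]
    - [[4,26,2],0,0]
    - [[4,30,2],0,0]
    - [[4,30,2],0,0]
    - [[4,30,2],0,0]

```text
clock: 39.5
tool_pos: [0.4698, -0.0099, 0.3122]
orientation: [-180.0, -0.0, 7.3]
force: [-0.3, -0.7, -0.1]
opening: 0.0876
gripper_force: 0.0
```

Run:
```python
from plant import ctrl
from h import *
p=ctrl.snapshot('wrist');cv2.imwrite('pics/w9.png',p['img'][:,:,::-1])
print(ctrl.get_obs()['tool_pos'],np.round(proj(p,[.56,-.006,.03])))
for t in('pebble0',): 
  for s in ctrl.search_frame(p,t)[:10]: print(np.round(s['at']),round(s['score'],2),plane(p,s['at'],.024))
u,v=[int(x) for x in proj(p,[.56,-.006,.03])];r=80
i=p['img'].astype(int)[max(v-r,0):v+r,u-r:u+r];m=((i.min(2)>110)&(i.max(2)-i.min(2)<50)).astype(np.uint8)
k,l,s,c=cv2.connectedComponentsWithStats(cv2.erode(m,np.ones((3,3),np.uint8)));print([(s[j,4],np.round(c[j]+[u-r,max(v-r,0)])) for j in range(1,k) if s[j,4]>8])
g=cv2.GaussianBlur(p['img'][max(v-r,0):v+r,u-r:u+r].min(2),(5,5),1);h=cv2.HoughCircles(g,cv2.HOUGH_GRADIENT,1,15,param1=80,param2=10,minRadius=9,maxRadius=20);print(None if h is None else np.round(h[0]+[u-r,max(v-r,0),0]))
```

```text
[ 0.46979171 -0.01117557  0.31208441] [319.  98.]
[312.  66.] 0.86 [0.5979 0.0074 0.024 ]
[299.  84.] 0.82 [0.5743 0.0212 0.024 ]
[342. 101.] 0.78 [ 0.5607 -0.0371  0.024 ]
[321.  85.] 0.7 [ 0.5768 -0.0073  0.024 ]
[324. 124.] 0.6 [ 0.5286 -0.0175  0.024 ]
[292. 104.] 0.57 [0.5485 0.0286 0.024 ]
[ 36. 194.] 0.24 [0.3777 0.3848 0.024 ]
[(np.int32(1044), array([306.,  83.])), (np.int32(239), array([345., 100.])), (np.int32(254), array([322., 123.]))]
[[306.  76.  19.]
 [320.  82.  10.]
 [330. 124.  17.]
 [298. 114.  19.]
 [344. 100.   9.]
 [344. 118.  14.]
 [290. 100.  13.]
 [318.  64.  13.]
 [340.  72.  12.]]
```

The network finds all six pebbles inside the bowl, the cup reads empty and upright, and the muffs are still on the bar. Handing in.

```bash
python3 -c "
from plant import ctrl
print(ctrl.close_job())"
```

```text
the job is handed in; nothing more can be done
None
```

I handed the job in at about 39.5 s of the 72 s allowed, with the ear defenders hanging on the blue bar, all six pebbles in the bowl, and the empty cup standing upright on the bench; no verdict came back, so this rests on my last camera checks.

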